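# Shut the loaded microcentrifuge and start it

### The arm

A 6-joint arm with a two-finger parallel gripper is mounted at the origin on the work surface. World frame = base frame: x ahead of the robot, y to its left, z up, the work surface at z = 0. Lengths are in m, angles in rad, forces in N, time in s.
With the tool pointing down it reaches from about 0.425 to 0.925 m from the base axis. Payload 12.5 kg.
Tool frame: the origin (TCP) lies at the centre of the arm's flange, where the gripper is bolted on; the fingertips stand 173 mm ahead of it and the grasp point (between the pads) lies 155 mm ahead of it; z points along the fingers, y is the line along which they close (so a half turn about z gives the same grasp; the last joint's range is limited). The gripper opens to 85 mm and grips with 20 to 120 N. Pads are 22 mm wide; open, the fingers measure 114 mm over their backs; the gripper's body (76 mm by 85 mm) begins 54 mm behind the grasp point. The pads swing forward as they close: fully open they stand 13 mm farther back than shut.
Start: joints at [-1.363, 0.491, 1.559, -0, 1.092, -0.106], TCP at [0.193, -0.594, 0.405] pointing down, gripper open.
Joint ranges: [-3.1, 3.1], [-0.84, 2.19], [0.05, 2.79], [-1.13, 4.28], [0.06, 2.93], [-2.69, 2.69]. Speed limits (rad/s): [2.22, 2.22, 2.79, 3.14, 3.14, 3.14].

### API

Orientations are given as a rotation vector (axis times angle).
In Python, from station import reach, servo_line, move_j, command_gripper, dwell, inverse_kinematics, get_state, grab_frame, PlanningError, hand_in, outline_of, tip_of gives the robot as it stands. Calls block until the motion is done:
- reach(position, orientation): joint-space move of the TCP to a pose.
- servo_line(position, rot=None, feed=0.15): straight line of the TCP; rot=None keeps the orientation; feed is the mean speed in m/s.
- move_j(angles): joint-space move.
- command_gripper(opening, f_grip=None): opening from 0.0 (shut) to 1.0 (fully open); f_grip is the grip in N (None keeps the last); returns when the fingers have stopped.
- dwell(seconds).
- inverse_kinematics(position, orientation): joint angles nearest the present ones, or None.
- get_state(): the state.
- grab_frame(name): name is "side" or "top" or "wrist"; returns a dict with "img" (480x640x3 uint8, red, green, blue), "fovy" (degrees; the focal length in pixels is half the picture's height over the tangent of half this angle, whatever the lens; pixels are square), "cx", "cy" (the principal point, pixels), "eye" and "attitude" of the camera in the world. Camera axes: x right, y down, z forward; pixel columns grow to the right and rows downward; lengths in m; the calibration is good to about 2 mm. A picture is of the moment at which its call begins. There is no depth.
A pose or a line that the arm cannot do raises PlanningError and nothing moves.
- hand_in(): hands the job in; it is judged then, once.
Trained networks look in the newest picture that a camera, given by its name, has taken for a name from the list of things; names that differ only in an ending like _2 or _b are one class to them, and where a whole thing is asked for, a point or a joint stands for the part that bears it (a point fixed in the world has none). Each returns a list of dicts, best first, with "conf" (0 to 1); they miss things now and then, are a little off and sometimes report something else, mostly with a low value. They report only what shows in the picture. A call takes as long as a camera call.
- outline_of(query, camera): "pixels" (480x640 bool, what is visible of it) and "bbox" ([left, top, width, height] in pixels, round what is visible of it).
- tip_of(query, camera): "centre" ([row, column] in pixels: a listed point, or the origin of a listed thing).
The state is a dict: "t": time; "q": joint angles; "qvel": joint speeds; "tau": joint torques, N m; "ee_pos": TCP position; "tool_rot": TCP orientation; "wrist_force": force on the tool from outside, world axes, zero at the start; "moment": the same for the moment, N m; "gripper_width": opening from 0.0 (shut) to 1.0 (fully open); "gripper_force": force on a finger pad.
Only numpy, scipy, OpenCV 4.12 (cv2) and the standard library are available. Lean on these libraries where they do the work, as an engineer would, in place of code of your own. Each camera call takes 0.05 s, during which the arm holds its last target. There are 200 camera calls.

### The job

The microcentrifuge is loaded: with the fingertips, push its lid down from the outside, without slamming it, until it is fully shut and the latch holds it, then press the green start key right in for a moment and let go. Take hold of nothing, keep off the underside of the lid, leave the blue key unpressed and everything else on the bench where it stands.

Things in the scene. Friction and masses are not known exactly. Their poses are not given: they have to be found in the camera images.
- centrifuge: off-white benchtop microcentrifuge, fixed to the bench, 240 mm front to back (its x axis, front at -x), 226 mm wide (y), body 98 mm high, 124 mm with the lid shut; origin: centre of its underside. The front 58 mm of its top is the control panel, which slopes up towards the lid at 0.25 rad. Latch: a sprung catch at the middle of the lid's front, hidden when shut
- lid (a joint): angle of the lid about its hinge, rad: 0 = shut, grows as the lid opens (up to 1.4). Starts between 0.7 and 1.2. Its counterbalance holds it wherever it is left above about 0.5; let go lower and not latched it rises again to about 0.45. Swinging it down takes 2 to 4 N near its front edge; the catch resists from 0.08 rad, takes about 8 N there, snaps over at about 0.045 and then holds the lid at about 0.004
- lid_edge (a point): middle of the lid's front edge on its outer (upper) face; the lid is a flat cream slab 165 mm long from hinge to front edge, 206 mm wide, 20 mm thick, with edges rounded by 7 mm. It moves with the lid; its z axis is the outward normal of the outer face and its -x axis points from the hinge to the front edge
- lid_hinge (a point): middle of the lid's hinge axis (along the centrifuge's y), at the rear: 105 mm behind the centrifuge's origin and 104 mm above the bench. The lid's outer face lies 20 mm off it along the lid's normal
- lid_liner: dark lining, 152 x 196 mm, 3 mm thick, over the whole underside of the lid; it moves with the lid; origin on the hinge axis
- start_key (a joint): travel of the green start key along its own axis into the panel, m: 0 = out, 0.004 = fully in; sprung, about 5 N holds it fully in, returns by itself
- start_key_top (a point): centre of the top of the green start key (white triangle), a round key 26 mm across standing 9 mm proud of the panel, on the -y half of the panel, the right-hand side for one facing it; its z axis points out of the panel
- open_key (a joint): travel of the blue lid-opening key into its panel, m: 0 = out, 0.004 = fully in; same spring
- open_key_top (a point): centre of the top of the blue lid-opening key (white triangle over a bar), same size, 140 mm from the start key on the +y half of the panel; its z axis points out of the panel
- tube_rack: orange tube rack with capped tubes, 75 x 110 x 48 mm high, stands beside the centrifuge; origin: centre of its underside
- sample_jar: white sample jar with a yellow screw cap, 58 mm wide, 66 mm high, stands beside the centrifuge; origin: centre of its underside
- oil_bottle: small amber dropper bottle with a black cap, 30 mm wide, 72 mm high, stands beside the centrifuge; origin: centre of its underside
- marker: white marker pen with a blue cap, 130 mm long, 13 mm thick, lies on the bench before the control panel; origin: under its middle, x axis along it
- tip_box: dark blue pipette-tip box with a pale blue cover, 86 x 122 x 76 mm high; origin: centre of its underside
- slide_box: flat green slide storage box, 98 x 210 x 35 mm high; origin: centre of its underside
- wash_bottle: white wash bottle with a red cap and bent red spout, 68 mm wide, 175 mm high; origin: centre of its underside

How it is judged:
By the outcome, as a careful person would: the job done as asked, in the order asked, and still so for the second after the job is handed in, with the robot touching nothing.
It also fails if it takes over 38 s, if anything falls off the work surface, if the arm or the gripper's body presses on something with over 40 N, if the wrist force passes 120 N, or if a joint passes its speed limit or range.

## Working session

There is one attempt and no reset: what is moved stays moved. The work goes in short steps, each a Python script; the robot and the scene stay as the last script left them, time stands still between calls to the robot, and variables do not carry over. Pictures are saved under pics/ and viewed, at most 10 in all, crops included, and the job is handed in when it is done.

```bash
mkdir -p pics; ls
cat > h.py <<'E'
import numpy as np, cv2
from station import *
def cam(f):
    F=240/np.tan(np.radians(f["fovy"])/2); R=np.array(f["attitude"],float)
    if R.shape!=(3,3): print("att",R); R=cv2.Rodrigues(R)[0]
    return F,R,np.array(f["eye"],float),f["cx"],f["cy"]
def ray(f,rc):
    F,R,e,cx,cy=cam(f); d=R@np.array([(rc[1]-cx)/F,(rc[0]-cy)/F,1]); return e,d/np.linalg.norm(d)
def proj(f,p):
    F,R,e,cx,cy=cam(f); c=R.T@(np.asarray(p)-e); return np.array([cy+F*c[1]/c[2],cx+F*c[0]/c[2]])
def onz(f,rc,z):
    e,d=ray(f,rc); return e+d*(z-e[2])/d[2]
def save(f,n): cv2.imwrite("pics/"+n,f["img"][:,:,::-1])
E
python3 - <<'E'
from h import *
np.set_printoptions(precision=4,suppress=True)
s=get_state();print(s["t"],s["ee_pos"],s["tool_rot"])
for c in("side","top"):
    f=grab_frame(c);save(f,c+"0.png");print(c,f["fovy"],f["cx"],f["cy"],f["eye"],f["attitude"])
    for n in("lid_edge","lid_hinge","start_key_top","open_key_top","centrifuge"):
        print(n,[(np.round(d["centre"],1),round(d["conf"],2)) for d in tip_of(n,c)[:2]])
E
cat > /dev/null; python3 -c "
import cv2,numpy as np
a=[cv2.imread('pics/%s0.png'%c) for c in('side','top')]
"
```

```text
pics
0.0 [ 0.193  -0.5944  0.4041] [-3.1019 -0.4908  0.0001]
side 48.41346323744471 320.778157303154 242.41736088248086 [0.1238 1.1203 0.9642] [-0.4329  2.6091 -1.3407]
lid_edge [(array([220.3, 286.7]), 0.71)]
lid_hinge [(array([248.9, 260.8]), 0.65), (array([264.2, 336.6]), 0.37)]
start_key_top [(array([267.5, 333.7]), 0.58)]
open_key_top [(array([292.7, 301.7]), 0.63)]
centrifuge [(array([187.4, 382.8]), 0.68), (array([291.9, 297.1]), 0.67)]
top 42.19577058164528 313.2220958897917 244.02058546130186 [ 0.229  -0.0175  1.6882] [-2.1341  2.0966 -0.1899]
lid_edge [(array([206. , 277.1]), 0.8)]
lid_hinge [(array([187.6, 291.8]), 0.92), (array([189.4, 235.5]), 0.33)]
start_key_top [(array([261.8, 293.5]), 0.5)]
open_key_top []
centrifuge [(array([229.3, 281.6]), 0.95)]
```

View pics/side0.png

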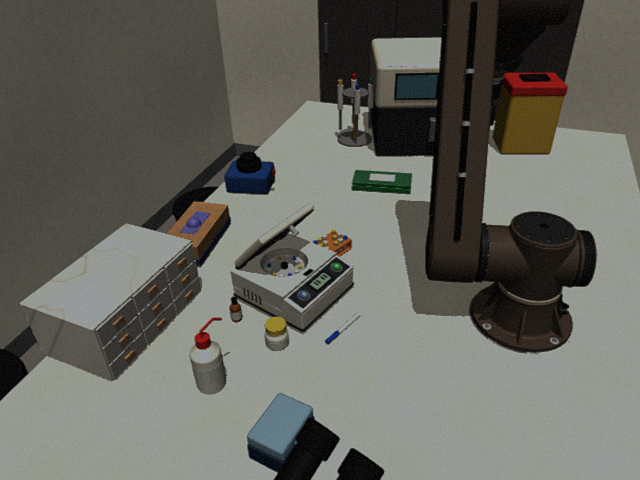

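View pics/top0.png

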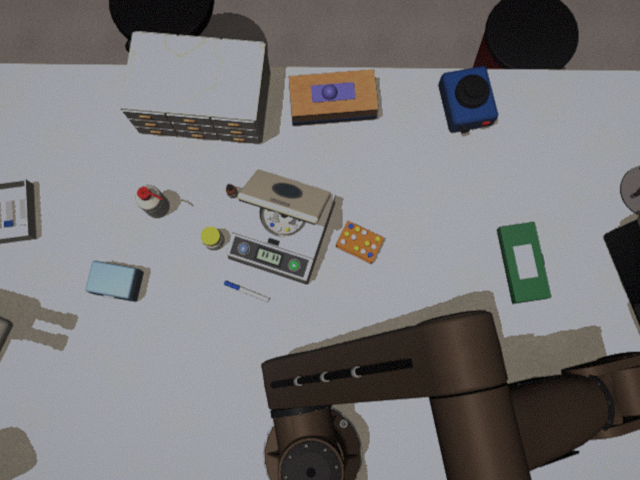

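The side view shows the centrifuge with its lid ajar, the green key at about (row 266, col 337) and the blue one at (294, 304). In the top view they're at about (264, 294) and (247, 243), with the lid's front edge near (206, 280). The rack, jar and bottle stand close by. Next I'll fit the pose.

```bash
cat >> h.py <<'E'
def rot(yaw): return np.array([[np.cos(yaw),-np.sin(yaw),0],[np.sin(yaw),np.cos(yaw),0],[0,0,1]])
def lidpt(P,s,y=0,h=0.02):   # point on lid, s from hinge to front, h along normal
    x0,y0,yaw,th=P; u=np.array([-np.cos(th),0,np.sin(th)]); n=np.array([np.sin(th),0,np.cos(th)])
    return np.array([x0,y0,0])+rot(yaw)@(np.array([.105,y,.104])+s*u+h*n)
KX,KZ=-.0935,.0995
def key(P,sgn): return np.array([P[0],P[1],0])+rot(P[2])@np.array([KX,sgn*.07,KZ])
def tri(rs):
    A=sum(np.eye(3)-np.outer(d,d) for e,d in rs); b=sum((np.eye(3)-np.outer(d,d))@e for e,d in rs); return np.linalg.solve(A,b)
def blob(f,c,col,r=14):
    im=f["img"].astype(int); a,b=int(c[0]),int(c[1]); R,G,B=[im[a-r:a+r,b-r:b+r,i] for i in range(3)]
    m=(G-np.maximum(R,B)>18) if col=="g" else (B-R>18)
    ys,xs=np.nonzero(m); return np.array([ys.mean()+a-r,xs.mean()+b-r]),m.sum()
E
python3 - <<'E'
from h import *
from scipy.optimize import least_squares
np.set_printoptions(precision=4,suppress=True)
fs=grab_frame("side");ft=grab_frame("top")
F={"s":fs,"t":ft}
g={"s":blob(fs,(266,337),"g"),"t":blob(ft,(264,294),"g")}
b={"s":blob(fs,(294,304),"b"),"t":blob(ft,(247,243),"b")}
print(g,b)
G=tri([ray(F[k],g[k][0]) for k in F]);B=tri([ray(F[k],b[k][0]) for k in F]);print(G,B,np.linalg.norm(G-B))
obs=[("s",np.array([220.3,286.7]),"e"),("t",np.array([206.,277.1]),"e"),("t",np.array([187.6,291.8]),"h"),("s",np.array([248.9,260.8]),"h")]
def res(P):
    r=[]
    for k in F:
        r+=list(proj(F[k],key(P,-1))-g[k][0])+list(proj(F[k],key(P,1))-b[k][0])
    for k,o,w in obs:
        r+=list(proj(F[k],lidpt(P,.165) if w=="e" else lidpt(P,0,0,0))-o)
    return r
y=B-G;yaw=np.arctan2(-y[0],y[1]);m=(B+G)/2
s=least_squares(res,[*(m[:2]+rot(yaw)[:2,:2]@[.09,0]),yaw,.9],loss="soft_l1");P=s.x
print(P);print(np.reshape(res(P),(-1,2)))
print("edge",lidpt(P,.165),"hinge",lidpt(P,0,0,0),"G",key(P,-1),"B",key(P,1))
np.save("P.npy",P)
for f,n in((fs,"s1.png"),(ft,"t1.png")):
    im=f["img"][:,:,::-1].copy()
    for p in [lidpt(P,.165,y) for y in(-.103,0,.103)]+[lidpt(P,0,y) for y in(-.103,.103)]+[key(P,1),key(P,-1)]:
        r=proj(f,p);cv2.circle(im,(int(r[1]),int(r[0])),1,(0,0,255),-1)
    c=proj(f,lidpt(P,.1)).astype(int);im=cv2.resize(im[c[0]-70:c[0]+110,c[1]-90:c[1]+90],None,fx=2.2,fy=2.2);cv2.imwrite("pics/"+n,im)
a=np.hstack([cv2.imread("pics/s1.png"),cv2.imread("pics/t1.png")]);cv2.imwrite("pics/st1.png",a)
E
```

```text
{'s': (array([267.9571, 334.1714]), np.int64(70)), 't': (array([264.7027, 293.5405]), np.int64(74))} {'s': (array([293.7288, 303.4407]), np.int64(59)), 't': (array([248.0615, 243.0308]), np.int64(65))}
att [-0.4329  2.6091 -1.3407]
att [-2.1341  2.0966 -0.1899]
att [-0.4329  2.6091 -1.3407]
att [-2.1341  2.0966 -0.1899]
[0.4847 0.0559 0.0818] [0.5233 0.1883 0.0904] 0.13824294733516163
att [-0.4329  2.6091 -1.3407]
att [-0.4329  2.6091 -1.3407]
att [-2.1341  2.0966 -0.1899]
att [-2.1341  2.0966 -0.1899]
att [-0.4329  2.6091 -1.3407]
att [-2.1341  2.0966 -0.1899]
att [-2.1341  2.0966 -0.1899]
att [-0.4329  2.6091 -1.3407]
att [-0.4329  2.6091 -1.3407]
att [-0.4329  2.6091 -1.3407]
att [-2.1341  2.0966 -0.1899]
att [-2.1341  2.0966 -0.1899]
att [-0.4329  2.6091 -1.3407]
att [-2.1341  2.0966 -0.1899]
att [-2.1341  2.0966 -0.1899]
att [-0.4329  2.6091 -1.3407]
att [-0.4329  2.6091 -1.3407]
att [-0.4329  2.6091 -1.3407]
att [-2.1341  2.0966 -0.1899]
att [-2.1341  2.0966 -0.1899]
att [-0.4329  2.6091 -1.3407]
att [-2.1341  2.0966 -0.1899]
att [-2.1341  2.0966 -0.1899]
att [-0.4329  2.6091 -
[... 8241 characters left out ...]
[-0.1863 -0.2512]
 [ 0.1122 -0.8038]
 [-1.18   -0.4687]
 [ 1.1998 -0.7019]
 [-1.9972 -0.0808]
 [ 0.3755  0.8909]]
edge [0.5983 0.0933 0.2383] hinge [0.692  0.0648 0.104 ] G [0.4817 0.0556 0.0995] B [0.5224 0.1895 0.0995]
att [-0.4329  2.6091 -1.3407]
att [-0.4329  2.6091 -1.3407]
att [-0.4329  2.6091 -1.3407]
att [-0.4329  2.6091 -1.3407]
att [-0.4329  2.6091 -1.3407]
att [-0.4329  2.6091 -1.3407]
att [-0.4329  2.6091 -1.3407]
att [-0.4329  2.6091 -1.3407]
att [-2.1341  2.0966 -0.1899]
att [-2.1341  2.0966 -0.1899]
att [-2.1341  2.0966 -0.1899]
att [-2.1341  2.0966 -0.1899]
att [-2.1341  2.0966 -0.1899]
att [-2.1341  2.0966 -0.1899]
att [-2.1341  2.0966 -0.1899]
att [-2.1341  2.0966 -0.1899]
```

View pics/st1.png

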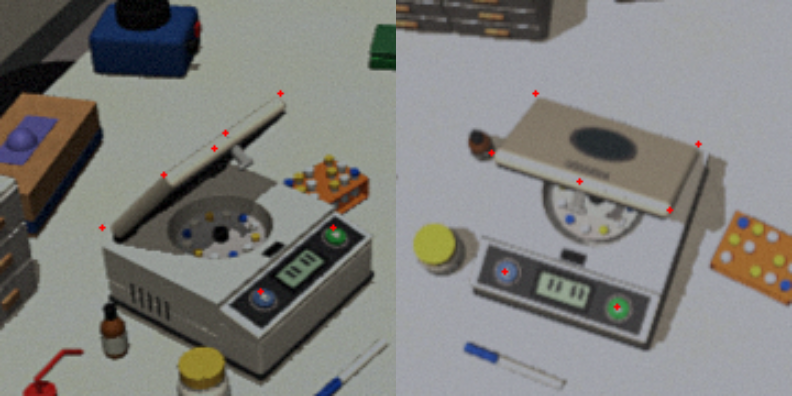

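The reprojection fits to within a few mm: the lid corners and both keys land on their features, with green at about (337, 235) and blue at (262, 292) in the left crop. The lid is at about 0.82 rad. Next I'll check the IK for the pushing arc and the key press.

```bash
sed -i 's/print("att",R); //' h.py
cat >> h.py <<'E'
P=np.load("P.npy") if __import__("os").path.exists("P.npy") else None
def pose(P,tip,tilt,L=.173):
    """TCP pose with fingertips at tip; tilt>0: tool axis leans as the lid's inward normal at that angle"""
    Rz=rot(P[2]); z=Rz@np.array([-np.sin(tilt),0,-np.cos(tilt)]); y=-Rz[:,1]; R=np.c_[np.cross(y,z),y,z]
    return np.asarray(tip)-L*z, cv2.Rodrigues(R)[0].ravel()
def lidpose(P,th,off=0,s=.145,tm=.6):
    Q=[*P[:3],th]; return pose(P,lidpt(Q,s,0,.02+off),min(th,tm))
E
python3 - <<'E'
from h import *
np.set_printoptions(precision=3,suppress=True)
q=lambda p:(p[0],inverse_kinematics(*p))
for tm in(.8,.6):
  for th,o in((.82,.12),(.82,.05),(.82,0),(.6,0),(.4,0),(.2,0),(0,0),(0,.06)): print(tm,th,o,*q(lidpose(P,th,o,tm=tm)))
for t in(-.25,-.12,0):
  for h in(.05,0): print("key",t,*q(pose(P,key(P,-1)+[0,0,h],t)))
E
```

```text
0.8 0.82 0.12 [0.814 0.028 0.426] [-0.064  0.905  0.746  0.216  2.265  1.873]
0.8 0.82 0.05 [0.765 0.043 0.378] [-0.049  0.837  1.013  0.2    2.068  1.841]
0.8 0.82 0 [0.73  0.053 0.344] [-0.038  0.806  1.17   0.197  1.942  1.825]
0.8 0.6 0 [0.682 0.068 0.345] [-0.016  0.708  1.348  0.157  1.666  1.818]
0.8 0.4 0 [0.636 0.082 0.338] [0.01  0.628 1.513 0.119 1.385 1.831]
0.8 0.2 0 [0.593 0.095 0.322] [0.04  0.569 1.672 0.074 1.091 1.866]
0.8 0 0 [0.553 0.107 0.297] [0.074 0.538 1.822 0.    0.782 1.94 ]
0.8 0 0.06 [0.553 0.107 0.357] [0.074 0.458 1.766 0.    0.917 1.94 ]
0.6 0.82 0.12 [0.789 0.035 0.448] [-0.053  0.813  0.859  0.153  2.051  1.843]
0.6 0.82 0.05 [0.74  0.05  0.401] [-0.037  0.75   1.108  0.151  1.865  1.829]
0.6 0.82 0 [0.705 0.061 0.366] [-0.025  0.722  1.259  0.154  1.742  1.822]
0.6 0.6 0 [0.682 0.068 0.345] [-0.016  0.708  1.348  0.157  1.666  1.818]
0.6 0.4 0 [0.636 0.082 0.338] [0.01  0.628 1.513 0.119 1.385 1.831]
0.6 0.2 0 [0.593 0.095 0.322] [0.04  0.569 1.672 0.074 1.091 1.866]
0.6 0 0 [0.553 0.107 0.297] [0.074 0.538 1.822 0.    0.782 1.94 ]
0.6 0 0.06 [0.553 0.107 0.357] [0.074 0.458 1.766 0.    0.917 1.94 ]
key -0.25 [0.441 0.068 0.317] [ 0.019  0.355  2.124 -0.184  0.431  2.044]
key -0.25 [0.441 0.068 0.267] [ 0.019  0.452  2.171 -0.27   0.291  2.135]
key -0.12 [0.462 0.062 0.321] [-0.003  0.378  2.052 -0.061  0.597  1.912]
key -0.12 [0.462 0.062 0.271] [-0.003  0.467  2.098 -0.077  0.463  1.93 ]
key 0 [0.482 0.056 0.323] [-0.021  0.408  1.987  0.     0.746  1.845]
key 0 [0.482 0.056 0.272] [-0.021  0.492  2.031  0.     0.619  1.845]
```

Run:
```python
from h import *
np.set_printoptions(precision=3,suppress=True)
def st(l):
    s=get_state();print(l,round(s["t"],2),s["ee_pos"],s["wrist_force"],round(s["gripper_width"],2));return s
command_gripper(0.0,20);st("shut")
p=pose(P,[.55,-.3,.33],0);reach(*p)
reach(*lidpose(P,1.0,.09,tm=.6));st("pre")
servo_line(*lidpose(P,.95,.02),feed=.15);st("near")
for th in np.arange(.85,.14,-.1):
    p=lidpose(P,th);servo_line(*p,feed=.08);s=st(round(th,2))
    if np.linalg.norm(s["wrist_force"])>20: print("STOP");break
f=grab_frame("side");save(f,"s2.png")
cv2.imwrite("pics/s2c.png",cv2.resize(f["img"][150:350,200:400,::-1],None,fx=2.5,fy=2.5))
```

```text
shut 1.47 [ 0.193 -0.594  0.405] [-0.211 -0.294  0.358] 0.0
pre 4.67 [0.799 0.031 0.429] [ 0.015 -0.418  0.694] -0.0
near 5.33 [0.736 0.051 0.389] [ 0.51   0.522 -0.319] -0.0
0.85 5.92 [0.709 0.06  0.369] [-0.65  -0.194 -0.174] -0.0
0.75 6.25 [0.697 0.063 0.36 ] [-0.181 -0.609 -0.799] -0.0
0.65 6.58 [0.687 0.066 0.351] [ 0.102 -0.092 -0.091] 0.0
0.55 6.96 [0.67  0.071 0.345] [ 0.043  0.569 -0.593] 0.0
0.45 7.41 [0.648 0.078 0.341] [-0.101 -0.392  1.343] 0.0
0.35 7.86 [0.625 0.085 0.335] [ 0.534 -0.219  0.886] 0.0
0.25 8.31 [0.604 0.092 0.327] [0.247 0.12  1.757] -0.0
0.15 8.76 [0.583 0.098 0.317] [-0.743 -0.154  0.198] -0.0
```

View pics/s2c.png

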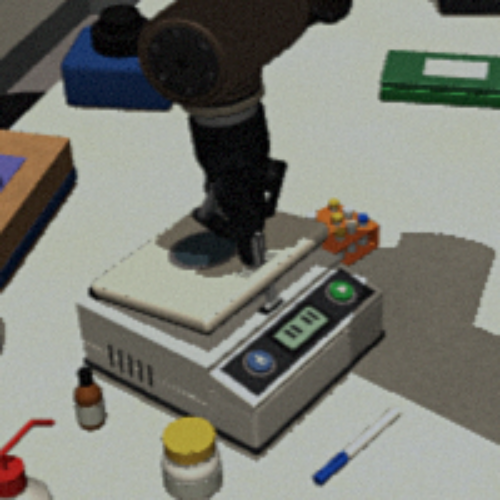

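The fingertips rest on the outer face near the middle of the front edge (250, 262 in the crop). The lid is nearly down and nothing else has been disturbed. I'll push on in small guarded steps.

Run:
```python
from h import *
np.set_printoptions(precision=3,suppress=True)
th=.15
while th>-.12:
    th-=.015 if th>.0 else .01
    p=lidpose(P,max(th,-.2)); p=(p[0],lidpose(P,max(th,0))[1]) if th>=0 else (lidpose(P,0)[0]+[0,0,th*.145],lidpose(P,0)[1])
    servo_line(*p,feed=.03);s=get_state();print(round(th,3),round(s["t"],2),s["ee_pos"],s["wrist_force"])
    if s["wrist_force"][2]>20: break
f=grab_frame("side");save(f,"s3.png")
cv2.imwrite("pics/s3c.png",cv2.resize(f["img"][150:350,200:400,::-1],None,fx=2.5,fy=2.5))
```

```text
0.135 9.07 [0.58  0.099 0.315] [ 0.429 -0.875  0.274]
0.12 9.34 [0.576 0.1   0.313] [ 0.174 -0.825  0.5  ]
0.105 9.61 [0.573 0.101 0.311] [0.77  0.545 1.747]
0.09 9.88 [0.57  0.102 0.309] [-0.129 -0.543  0.961]
0.075 10.14 [0.568 0.103 0.307] [ 1.251 -1.593  3.777]
0.06 10.41 [0.565 0.104 0.306] [-0.477 -0.442  5.451]
0.045 10.68 [0.562 0.104 0.303] [ 0.402 -1.13   4.29 ]
0.03 10.94 [0.559 0.105 0.301] [-0.037  0.444  1.669]
0.015 11.21 [0.556 0.106 0.299] [-0.683  0.871 -0.417]
0.0 11.47 [0.553 0.107 0.297] [-1.136 -0.444  6.314]
-0.015 11.72 [0.553 0.107 0.297] [-7.235 -0.922 28.258]
```

The catch peaked at about 5 N and snapped over, and the lid now sits firmly on its stop. Next I'll retreat, hover over the key and check with the wrist camera.

Run:
```python
from h import *
np.set_printoptions(precision=4,suppress=True)
p=lidpose(P,0);servo_line(p[0]+[0,0,.07],feed=.15)
n=rot(P[2])@np.array([-np.sin(.25),0,np.cos(.25)])
servo_line(*pose(P,key(P,-1)+n*.07,-.25),feed=.15)
s=get_state();print(s["t"],s["ee_pos"],s["wrist_force"])
fs={c:grab_frame(c) for c in("wrist","side","top")}
for c,f in fs.items():
    print(c,proj(f,key(P,-1)),[(np.round(d["centre"],1),round(d["conf"],2)) for n_ in("start_key_top","lid_edge") for d in tip_of(n_,c)[:2]],"edge shut",proj(f,lidpt([*P[:3],0.004],.165)),"0.1",proj(f,lidpt([*P[:3],.1],.165)))
w=cv2.resize(fs["wrist"]["img"],None,fx=.625,fy=.625)[:,:,::-1]
a=np.hstack([w,cv2.resize(fs["side"]["img"][190:340,220:390,::-1],(340,300))]);cv2.imwrite("pics/k.png",a)
```

```text
13.475 [0.4248 0.0731 0.3349] [-0.1355  0.0795 -0.0047]
wrist [255.8721 317.9619] [(array([257. , 316.6]), 0.63), (array([193.1, 181. ]), 0.65)] edge shut [194.587  181.7666] 0.1 [186.1619 169.9649]
side [262.9093 335.4864] [(array([266.7, 334.1]), 0.52), (array([265.9, 310. ]), 0.74), (array([331.8, 347.1]), 0.33)] edge shut [264.2718 309.0455] 0.1 [259.0337 307.9733]
top [264.5164 293.2893] [(array([193.4, 235.1]), 0.58), (array([242.8, 271.6]), 0.98)] edge shut [242.3593 271.0907] 0.1 [240.1588 270.9603]
```

View pics/k.png

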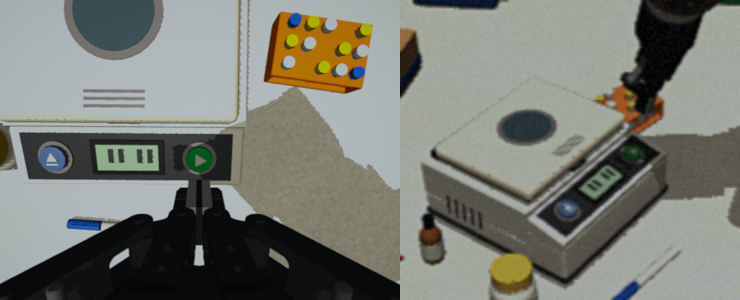

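The lid is flat and shut: its edge matches the shut projection in all three views. The fingertips sit in line with the green key at (199, 159). Guarded press next.

Run:
```python
from h import *
np.set_printoptions(precision=3,suppress=True)
n=rot(P[2])@np.array([-np.sin(.25),0,np.cos(.25)])
at=lambda d:pose(P,key(P,-1)+n*d,-.25)
servo_line(*at(.012),feed=.1)
d=.012;base=get_state()["wrist_force"]@n
while d>-.03:
    d-=.0015;servo_line(*at(d),feed=.03);s=get_state();F=s["wrist_force"]@n-base
    print(round(d,4),round(s["t"],2),round(F,2),s["wrist_force"],round((s["ee_pos"]-at(0)[0])@n,4))
    if F>12 or s["t"]>30: break
dwell(.4);print(get_state()["wrist_force"]@n)
f=grab_frame("wrist");save(f,"w4.png")
servo_line(*at(.06),feed=.1);dwell(.2);s=get_state();print(s["t"],s["wrist_force"])
f=grab_frame("wrist");save(f,"w5.png")
a=np.hstack([cv2.imread("pics/w%d.png"%i)[130:480,120:500] for i in(4,5)]);cv2.imwrite("pics/w45.png",a)
```

```text
0.0105 14.91 1.4 [-0.569 -0.668  1.24 ] 0.0109
0.009 15.16 1.0 [0.032 0.692 0.875] 0.009
0.0075 15.41 -0.42 [ 0.072 -0.256 -0.515] 0.0074
0.006 15.66 0.38 [0.144 0.254 0.297] 0.0059
0.0045 15.91 0.16 [0.624 0.076 0.201] 0.0044
0.003 16.16 -0.21 [ 0.443 -0.006 -0.222] 0.0029
0.0015 16.41 0.79 [ 0.319 -0.14   0.794] 0.0014
0.0 16.66 0.88 [-0.515  0.058  0.663] -0.0001
-0.0015 16.91 0.99 [0.38  0.35  0.976] -0.0016
-0.003 17.16 0.09 [ 0.965 -0.479  0.249] -0.0031
-0.0045 17.41 1.76 [ 0.076 -0.087  1.725] -0.0045
-0.006 17.66 2.67 [-0.72   0.563  2.425] -0.006
-0.0075 17.91 3.29 [-0.617 -0.494  3.162] -0.0075
-0.009 18.16 17.25 [-5.771  1.017 16.205] -0.0083
18.812043632492216
19.65 [ 0.339  0.011 -0.824]
```

View pics/w45.png

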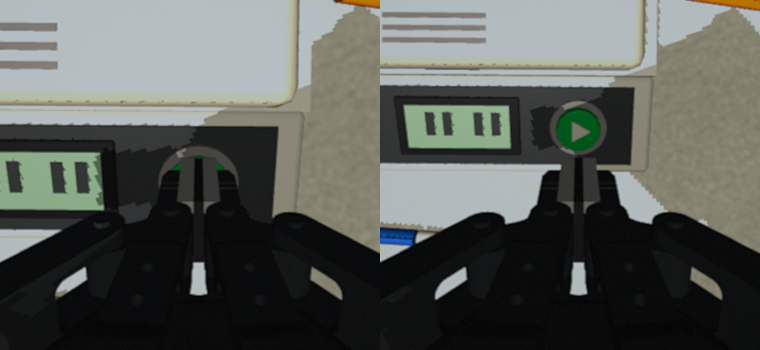

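The left frame shows the fingertips on the green key (200, 165). The force rose like a spring over about 4 mm, then hit a hard stop. In the right frame the key is back out (578, 130), the lid is still shut and the arm is clear.

```bash
python3 -c "
from station import *
print(hand_in())"
```

```text
the job is handed in; nothing more can be done
None
```

I pushed the lid shut until it latched, pressed the green start key fully in and released it, and handed the job in at about 20 s. The robot touched nothing else, the blue key included.

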